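Clear the bench after plating

ROBOT

A 7-joint arm with a two-finger parallel gripper is mounted at the origin on the work surface. World frame = base frame: x ahead of the robot, y to its left, z up, the work surface at z = 0. Lengths are in m, angles in rad, forces in N, time in s.
With the tool pointing down it reaches from about 0.4 to 0.85 m from the base axis. Payload 10.4 kg.
Tool frame: the origin (TCP) lies midway between the tips of the shut fingers; the grasp point (between the pads) lies 19 mm behind it (robot.grip_depth is the distance from the TCP to the grasp point, in m); z points along the fingers, y is the direction in which the jaws open and shut (so a half turn about z gives the same grasp; the last joint's range is limited). The gripper opens to 87 mm and grips with 3 to 60 N. Pads are 19 mm wide; open, the fingers measure 117 mm over their backs; the gripper's body (75 mm by 190 mm) begins 51 mm behind the grasp point.
Start: joints at [1.283, 0.332, -0.065, 1.46, 0.022, 1.35, -0.088], TCP at [0.164, -0.603, 0.223] pointing down, gripper open.
Joint ranges: [-2.6, 2.6], [-0.5, 2.12], [-1.47, 1.34], [0.16, 2.42], [-1.27, 4.41], [0.06, 2.06], [-2.6, 2.6]. Speed limits (rad/s): [2.22, 2.22, 2.79, 2.79, 3.14, 3.14, 3.14].

INTERFACE

Orientations are given as a unit quaternion [w, x, y, z].
In Python, from cell import robot, let_go, clamp, inverse_kinematics, optics, look_for, readout gives the robot as it stands. The module is installed in compiled form; this text tells all that it offers. Calls block until the motion is done:
- robot.move_to(position, orientation): joint-space move of the TCP to a pose.
- robot.move_straight(position, ori=None, vel=0.15, until_force=None): straight line of the TCP; ori=None keeps the orientation; vel is the mean speed in m/s. With until_force (N) it stops when the force on the tool has changed by that much, and returns True; else False.
- robot.move_joints(angles): joint-space move.
- let_go() and clamp(): open the fingers fully, or close them until they stop; the grip force is fixed at half the most.
- robot.wait(seconds).
- inverse_kinematics(position, orientation): joint angles nearest the present ones, or None.
- optics.read_camera(name): name is "scene" or "top" or "wrist"; returns a dict with "frame" (480x640x3 uint8, red, green, blue), "fx", "fy", "cx", "cy" (pixels), "position" and "rotation" of the camera in the world; the wrist camera has in their place "tool_from_camera" (4x4, takes a point from camera to tool coordinates, whose origin is the TCP and whose axes are the flange's). Camera axes: x right, y down, z forward; pixel columns grow to the right and rows downward; lengths in m; the calibration is good to about 2 mm. A picture is of the moment at which its call begins: read the wrist's pose just before it. There is no depth.
A pose or a line that the arm cannot do raises robot.PlanningError and nothing moves.
- robot.hand_in(): hands the job in, once; it reports no verdict.
Trained networks look in a picture, given as the dict that the camera call returned (one of the last four; its "shot" number tells which), for a name from the list of things; names that differ only in an ending like _2 or _b are one class to them, and where a whole thing is asked for, a point or a joint stands for the part that bears it (a point fixed in the world has none). Each returns a list of dicts, best first, with "score" (0 to 1); they miss things now and then, are a little off and sometimes report something else, mostly with a low value. They report only what shows in the picture. A call takes as long as a camera call.
- look_for(query, picture): "point" ([column, row] in pixels, amid what is visible of it).
Readings, each from a call of its own:
- readout.current_time(): time.
- readout.current_joint_positions(): joint angles.
- readout.current_dq(): joint speeds.
- readout.current_effort(): joint torques, N m.
- readout.current_position(): TCP position.
- readout.current_tcp_rot(): TCP orientation.
- readout.current_wrist_force(): force on the tool from outside, world axes, zero at the start.
- readout.current_torque(): the same for the moment, N m.
- readout.current_width(): finger opening in m.
Only numpy, scipy, OpenCV 4.12 (cv2) and the standard library are available. Lean on these libraries where they do the work, as an engineer would, in place of code of your own. Each camera call takes 0.05 s, during which the arm holds its last target. There are 200 camera calls.

TASK

Clear the bench after the plating session: stand the two unused blue-capped bottles upright in cells of the green rack, lay both agar plates flat side by side in the shallow steel incubator tray, lid down as they are now, and stand the used red-capped culture upright in the orange discard pan. Leave the used culture where it is until the other four are in place, so that nothing clean is handled after it. Keep everything upright, set it down rather than drop it, and do not disturb the gas burner or the tub of pipette bulbs.

Things in the scene. Friction and masses are not known exactly. Their poses are not given: they have to be found in the camera images.
- diluent_a: Unused diluent bottle: small clear glass bottle with a blue cap, pale contents, 40 mm across and 76 mm tall, standing upright on the bench, about 75 g. Its blue ribbed screw cap, 38 mm across, is the top 24 mm (from 52 to 76 mm up) and is the place to grip it; round, so any grasp direction will do. Origin: centre of the underside, z up; yaw means nothing.
- diluent_b: Unused diluent bottle, same as diluent_a: blue cap, 40 mm across and 76 mm tall, standing upright on the bench, about 75 g. Its blue ribbed screw cap, 38 mm across, is the top 24 mm (from 52 to 76 mm up) and is the place to grip it; round, so any grasp direction will do. Origin: centre of the underside, z up; yaw means nothing.
- culture: Used culture: the same glass bottle but with a red cap and cloudy tan contents, 40 mm across and 76 mm tall, standing upright on the bench, about 75 g. Its red ribbed screw cap, 38 mm across, is the top 24 mm (from 52 to 76 mm up) and is the place to grip it; round, so any grasp direction will do. Origin: centre of the underside, z up; yaw means nothing.
- plate_a: A round agar plate (small Petri dish) with amber-yellow agar, 57 mm across and 14 mm high, about 30 g, lying lid down as plates are kept: the lower 9 mm is the lid, 57 mm across, the upper 5 mm the dish, 54 mm across. Grip it across the lid from above, any direction. Origin: centre of the underside, z up; yaw means nothing.
- plate_b: A round agar plate (small Petri dish) with wine-red agar, 57 mm across and 14 mm high, about 30 g, lying lid down as plates are kept: the lower 9 mm is the lid, 57 mm across, the upper 5 mm the dish, 54 mm across. Grip it across the lid from above, any direction. Origin: centre of the underside, z up; yaw means nothing.
- rack: Green plastic bottle rack, fixed, 127 mm (its x) by 188 mm (its y), 35 mm high: 2 x 3 square cells open at the top, all empty. Each cell is 56 mm clear between 5 mm bars; cell centres at x = -30.5 and +30.5 mm, y = -61, 0 and +61 mm from the origin. Bottles stand on the cell floor, 4 mm above the bench. Origin: centre of the underside, z up; turned up to 15 degrees.
- incubator_tray: Shallow stainless-steel incubator tray with a pattern of dark holes, fixed, empty, 140 mm (its x) by 190 mm (its y), walls 3 mm thick and 14 mm high (16 mm at the rolled rim), floor 3 mm above the bench. Two plates fit side by side along its y. Origin: centre of the underside, z up; turned up to 15 degrees.
- discard_pan: Orange plastic autoclave discard pan, fixed, empty, 140 mm (its x) by 190 mm (its y), walls 4 mm thick and 45 mm high, floor 4 mm above the bench; small lifting lips stick out at its short ends. Origin: centre of the underside, z up; turned up to 15 degrees.
- burner: Gas burner, unlit and unconnected: round grey foot 80 mm across, slim metal tube, 152 mm tall, loose. Leave alone. Origin: centre of the underside.
- bulb_tub: Clear round plastic tub of red rubber pipette bulbs, 106 mm across at the rim, about 90 mm tall, loose. Leave alone. Origin: centre of the underside.

How it is judged:
On the way, in this order (a step that is already met when the one before it is completed fails the run):
1. both blue-capped bottles stand in the rack and both plates lie in the incubator tray, while the used culture is still where it stood (within 30 mm) (x of diluent_a in the frame of rack between -0.06 and 0.06 m and y of diluent_a in the frame of rack between -0.085 and 0.085 m and z of diluent_a in the frame of rack between -0.003 and 0.009 m and angle between each of diluent_a, diluent_b, plate_a, plate_b's own z axis and vertical below 0.12 rad and linear speed of each of diluent_a, diluent_b, plate_a, plate_b below 0.03 m/s and angular speed of each of diluent_a, diluent_b, plate_a, plate_b below 0.3 rad/s and x of diluent_b in the frame of rack between -0.06 and 0.06 m and y of diluent_b in the frame of rack between -0.085 and 0.085 m and z of diluent_b in the frame of rack between -0.003 and 0.009 m and x of plate_a in the frame of incubator_tray between -0.06 and 0.06 m and y of plate_a in the frame of incubator_tray between -0.085 and 0.085 m and z of plate_a in the frame of incubator_tray between -0.003 and 0.009 m and x of plate_b in the frame of incubator_tray between -0.06 and 0.06 m and y of plate_b in the frame of incubator_tray between -0.085 and 0.085 m and z of plate_b in the frame of incubator_tray between -0.003 and 0.009 m and distance of culture from where it was at the start of the episode below 0.03 m), for 0.2 s.
2. the used culture stands in the discard pan (x of culture in the frame of discard_pan between -0.06 and 0.06 m and y of culture in the frame of discard_pan between -0.085 and 0.085 m and z of culture in the frame of discard_pan between -0.003 and 0.009 m and angle between culture's own z axis and vertical below 0.12 rad and linear speed of culture below 0.03 m/s and angular speed of culture below 0.3 rad/s), for 0.2 s.
At the end, for the whole second after the job is handed in: Blue-capped bottles upright on cell floors of the rack, both plates flat, lid down, on the tray floor, red-capped culture upright on the pan floor: undersides within 9 mm of bench height, tilt under 0.12 rad, at rest; burner and tub within 20 mm of their start (all of step 2 and x of diluent_a in the frame of rack between -0.06 and 0.06 m and y of diluent_a in the frame of rack between -0.085 and 0.085 m and z of diluent_a in the frame of rack between -0.003 and 0.009 m and angle between each of diluent_a, diluent_b, plate_a, plate_b's own z axis and vertical below 0.12 rad and linear speed of each of diluent_a, diluent_b, plate_a, plate_b below 0.03 m/s and angular speed of each of diluent_a, diluent_b, plate_a, plate_b below 0.3 rad/s and x of diluent_b in the frame of rack between -0.06 and 0.06 m and y of diluent_b in the frame of rack between -0.085 and 0.085 m and z of diluent_b in the frame of rack between -0.003 and 0.009 m and x of plate_a in the frame of incubator_tray between -0.06 and 0.06 m and y of plate_a in the frame of incubator_tray between -0.085 and 0.085 m and z of plate_a in the frame of incubator_tray between -0.003 and 0.009 m and x of plate_b in the frame of incubator_tray between -0.06 and 0.06 m and y of plate_b in the frame of incubator_tray between -0.085 and 0.085 m and z of plate_b in the frame of incubator_tray between -0.003 and 0.009 m and distance of each of burner, bulb_tub from where it was at the start of the episode below 0.02 m); the robot touches nothing.
It fails at once if the burner or the tub of bulbs is pushed more than 20 mm or tipped more than 0.3 rad (distance of any of burner, bulb_tub from where it was at the start of the episode above 0.02 m or angle between any of burner, bulb_tub's own z axis and vertical above 0.3 rad).
It fails at once if a bottle or plate is tipped more than 0.6 rad from upright (angle between any of diluent_a, diluent_b, plate_a, plate_b, culture's own z axis and vertical above 0.6 rad).
It fails at once if a bottle or plate is dropped (falls free at more than 0.6 m/s, some 20 mm of fall) ((linear speed of diluent_a above 0.6 m/s and contact force between diluent_a and anything else below 0.05 N) or (linear speed of diluent_b above 0.6 m/s and contact force between diluent_b and anything else below 0.05 N) or (linear speed of plate_a above 0.6 m/s and contact force between plate_a and anything else below 0.05 N) or (linear speed of plate_b above 0.6 m/s and contact force between plate_b and anything else below 0.05 N) or (linear speed of culture above 0.6 m/s and contact force between culture and anything else below 0.05 N)).
It also fails if it takes over 128 s, if anything falls off the work surface, if the arm or the gripper's body presses on something with over 40 N, if the wrist force passes 120 N, or if a joint passes its speed limit or range.

## Working session

There is one attempt and no reset: what is moved stays moved. The work goes in short steps, each a Python script; the robot and the scene stay as the last script left them, time stands still between calls to the robot, and variables do not carry over. Pictures are saved under pics/ and viewed, about 12 in all and at most 16, crops included, and the job is handed in when it is done.

```bash
mkdir -p pics
cat > h.py <<'E'
import numpy as np, cv2
from cell import robot, let_go, clamp, inverse_kinematics, optics, look_for, readout
def ray2plane(c,p,z):
    d=np.array(c["rotation"])@np.array([(p[0]-c["cx"])/c["fx"],(p[1]-c["cy"])/c["fy"],1.])
    o=np.array(c["position"]); return o+d*(z-o[2])/d[2]
def save(c,n): cv2.imwrite("pics/"+n+".png",cv2.cvtColor(c["frame"],cv2.COLOR_RGB2BGR))
E
python3 - <<'E'
from h import *
for n in("top","scene"):
    c=optics.read_camera(n); save(c,n+"0")
    print(n,c["fx"],c["cx"],c["cy"],np.round(c["position"],3),np.round(c["rotation"],3).tolist())
    for q,z in(("diluent_a",.05),("culture",.05),("plate_a",.014),("plate_b",.014),("rack",.02),("incubator_tray",.01),("discard_pan",.02),("burner",.05),("bulb_tub",.05)):
        for r in look_for(q,c)[:3]: print(q,round(r["score"],2),np.round(r["point"]),np.round(ray2plane(c,r["point"],z)[:2],3))
print(readout.current_time(),readout.current_position(),readout.current_tcp_rot())
w=optics.read_camera("wrist");print(w["fx"],w["tool_from_camera"])
E
```

```text
top 519.114058843112 318.53531954832243 235.7934905346612 [ 0.213 -0.009  1.309] [0.083, -0.68, 0.723, -0.084]Traceback (most recent call last):
  File "<stdin>", line 6, in <module>
  File "h.py", line 4, in ray2plane
    d=np.array(c["rotation"])@np.array([(p[0]-c["cx"])/c["fx"],(p[1]-c["cy"])/c["fy"],1.])
      ~~~~~~~~~~~~~~~~~~~~~~~^~~~~~~~~~~~~~~~~~~~~~~~~~~~~~~~~~~~~~~~~~~~~~~~~~~~~~~~~~~~~
ValueError: matmul: Input operand 1 has a mismatch in its core dimension 0, with gufunc signature (n?,k),(k,m?)->(n?,m?) (size 3 is different from 4)
```

```bash
cat > h.py <<'E'
import numpy as np, cv2
from scipy.spatial.transform import Rotation as R
from cell import robot, let_go, clamp, inverse_kinematics, optics, look_for, readout
def rot(q): return R.from_quat(np.array(q)[[1,2,3,0]]).as_matrix()
def ray2plane(c,p,z):
    d=rot(c["rotation"])@np.array([(p[0]-c["cx"])/c["fx"],(p[1]-c["cy"])/c["fy"],1.])
    o=np.array(c["position"]); return o+d*(z-o[2])/d[2]
def save(c,n): cv2.imwrite("pics/"+n+".png",cv2.cvtColor(c["frame"],cv2.COLOR_RGB2BGR))
E
python3 - <<'E'
from h import *
for n in("top","scene"):
    c=optics.read_camera(n); save(c,n+"0")
    print(n,c["fx"],np.round(c["position"],3),np.round(c["rotation"],3).tolist())
    for q,z in(("diluent_a",.05),("culture",.05),("plate_a",.014),("plate_b",.014),("rack",.02),("incubator_tray",.01),("discard_pan",.02),("burner",.05),("bulb_tub",.05)):
        for r in look_for(q,c)[:3]: print(q,round(r["score"],2),np.round(r["point"]),np.round(ray2plane(c,r["point"],z)[:2],3))
print(readout.current_time(),readout.current_position(),readout.current_tcp_rot())
w=optics.read_camera("wrist");print(w["fx"],w["tool_from_camera"])
E
```

```text
top 519.114058843112 [ 0.213 -0.009  1.309] [0.083, -0.68, 0.723, -0.084]
diluent_a 0.6 [320. 258.] [ 0.461 -0.02 ]
diluent_a 0.55 [369. 279.] [ 0.402 -0.136]
culture 0.63 [436. 303.] [ 0.334 -0.293]
plate_a 0.91 [205. 309.] [0.357 0.272]
plate_a 0.9 [263. 282.] [0.414 0.125]
plate_b 0.91 [205. 309.] [0.357 0.272]
plate_b 0.9 [263. 282.] [0.414 0.125]
rack 0.56 [206. 222.] [0.577 0.267]
rack 0.26 [368. 279.] [ 0.405 -0.139]
incubator_tray 0.65 [303. 189.] [0.657 0.012]
discard_pan 0.67 [415. 208.] [ 0.584 -0.274]
burner 0.65 [511. 208.] [ 0.559 -0.51 ]
bulb_tub 0.98 [ 94. 269.] [0.468 0.536]
scene 440.75502286217414 [1.252 0.18  0.71 ] [-0.255, 0.577, 0.703, -0.328]
diluent_a 0.71 [312. 235.] [ 0.485 -0.002]
diluent_a 0.61 [266. 215.] [ 0.43 -0.13]
culture 0.73 [220. 194.] [ 0.362 -0.276]
plate_a 0.92 [432. 230.] [0.369 0.278]
plate_a 0.57 [368. 235.] [0.419 0.124]
plate_b 0.92 [432. 230.] [0.369 0.278]
plate_b 0.57 [368. 235.] [0.419 0.124]
rack 0.73 [433. 290.] [0.581 0.279]
incubator_tray 0.86 [300. 307.] [0.67  0.011]
discard_pan 0.86 [193. 257.] [ 0.578 -0.265]
burner 0.7 [ 96. 244.] [ 0.606 -0.487]
bulb_tub 0.77 [550. 262.] [0.479 0.519]
bulb_tub 0.74 [296. 305.] [0.701 0.012]
1.1 [ 0.16363731 -0.60323203  0.22259062] [4.78560361e-05 9.91243194e-01 1.32048958e-01 3.15925288e-05]
365.3456639140612 [[-5.66122289e-04 -9.63552370e-01 -2.67519178e-01  7.45555935e-02]
 [ 9.99999420e-01 -3.00429948e-04 -1.03410146e-03 -2.32635042e-04]
 [ 9.16040141e-04 -2.67519608e-01  9.63551981e-01 -1.61452646e-01]
 [ 0.00000000e+00  0.00000000e+00  0.00000000e+00  1.00000000e+00]]
```

View pics/top0.png

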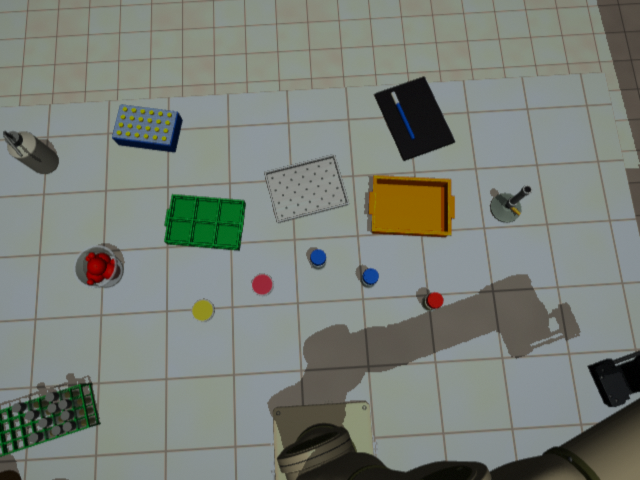

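View pics/scene0.png

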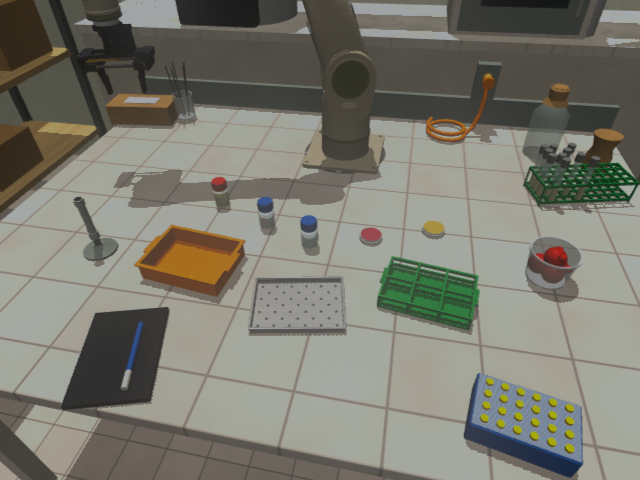

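```bash
cat > fit.py <<'E'
from h import *
from scipy.optimize import minimize
cams=[optics.read_camera(n) for n in("top","scene")]
def proj(c,P):
    q=(np.asarray(P)-c["position"])@rot(c["rotation"]); return np.c_[q[:,0]/q[:,2]*c["fx"]+c["cx"],q[:,1]/q[:,2]*c["fy"]+c["cy"]]
def box(x,y,h): return np.array([[sx*x/2,sy*y/2,z] for sx in(-1,1) for sy in(-1,1) for z in(0,h)])
def cyl(r,z0,z1): a=np.linspace(0,6.28,24); return np.vstack([np.c_[r*np.cos(a),r*np.sin(a),0*a+z] for z in(z0,z1)])
def place(m,p):
    c,s=np.cos(p[2]),np.sin(p[2]); return m@np.array([[c,s,0],[-s,c,0],[0,0,1]])+[p[0],p[1],0]
def hull(c,m,p):return cv2.convexHull(proj(c,place(m,p)).astype(np.float32))
def mask(c,p0,lo,hi,rad):
    hsv=cv2.cvtColor(c["frame"],cv2.COLOR_RGB2HSV)
    k=cv2.inRange(hsv,np.array(lo),np.array(hi)) if lo[0]<=hi[0] else cv2.inRange(hsv,(lo[0],lo[1],lo[2]),(180,hi[1],hi[2]))|cv2.inRange(hsv,(0,lo[1],lo[2]),(hi[0],hi[1],hi[2]))
    g=np.zeros_like(k); u=proj(c,[[p0[0],p0[1],.03]])[0]; cv2.circle(g,tuple(int(v) for v in u),rad,255,-1)
    k&=g
    pts=cv2.findNonZero(k); out=np.zeros_like(k); 
    k=cv2.morphologyEx(k,cv2.MORPH_CLOSE,np.ones((3,3),np.uint8))
    n,l,st,_=cv2.connectedComponentsWithStats(k); i=1+np.argmax(st[1:,4]); pts=cv2.findNonZero((l==i).astype(np.uint8))
    cv2.fillConvexPoly(out,cv2.convexHull(pts),255); return out
def fit(m,p0,lo,hi,rad,yaw=True):
    ms=[cv2.resize(mask(c,p0,lo,hi,rad),None,fx=4,fy=4) for c in cams]
    def cost(d):
        p=[p0[0]+d[0],p0[1]+d[1],d[2]*5 if yaw else 0];t=0
        for c,k in zip(cams,ms):
            o=np.zeros_like(k); cv2.fillConvexPoly(o,np.int32(np.round((hull(c,m,p)+.5)*64)),255,shift=4)
            t-=cv2.countNonZero(o&k)/cv2.countNonZero(o|k)
        return t
    r=minimize(cost,[0,0,0],method="Nelder-Mead",options=dict(initial_simplex=[[0,0,0],[.02,0,.0],[0,.02,0],[0,0,.03]],xatol=1e-4,fatol=1e-4))
    return [p0[0]+r.x[0],p0[1]+r.x[1],r.x[2]*5 if yaw else 0],-r.fun/2
E
python3 - <<'E'
from fit import *
cap=cyl(.019,.052,.076); pl=cyl(.027,.009,.014)
J=dict(dil1=(cap,(.46,-.02),(100,120,30),(130,255,255),30,0),dil2=(cap,(.40,-.135),(100,120,30),(130,255,255),30,0),
culture=(cap,(.34,-.285),(170,140,40),(8,255,255),30,0),yellow=(pl,(.36,.275),(18,80,80),(35,255,255),25,0),wine=(pl,(.415,.125),(165,60,60),(8,255,255),25,0),
rack=(box(.127,.188,.035),(.578,.27),(45,100,30),(85,255,255),75,1),pan=(box(.14,.19,.045),(.58,-.27),(8,150,40),(25,255,255),75,1))
for n,(m,p0,lo,hi,rd,y) in J.items():
    p,s=fit(m,p0,lo,hi,rd,y); print(n,np.round(p,4),round(s,3))
    for c in cams: cv2.polylines(c["frame"],[np.int32(hull(c,m,p)*16)],True,(255,0,255),1,shift=4)
t=np.array([ray2plane(cams[0],p,.016)[:2] for p in((265,178),(334,155),(348,203),(279,222))]);print(t,t.mean(0))
A=cams[0]["frame"][140:320,160:460]; B=cams[1]["frame"][180:330,130:490]
B0=cv2.resize(B,(800,333),interpolation=cv2.INTER_CUBIC)
save(dict(frame=cv2.resize(A,(800,480),interpolation=cv2.INTER_CUBIC)),"cropA"); save(dict(frame=B0),"cropB")
E
```

```text
dil1 [ 0.4601 -0.0153  0.    ] 0.701
dil2 [ 0.4051 -0.1391  0.    ] 0.712
culture [ 0.3379 -0.2874  0.    ] 0.704
yellow [0.3546 0.2802 0.    ] 0.924
wine [0.4102 0.1297 0.    ] 0.918
rack [ 0.5795  0.2697 -0.1509] 0.95
pan [ 0.5842 -0.2706 -0.1192] 0.884
[[ 0.69006521  0.11080825]
 [ 0.74334463 -0.07495465]
 [ 0.60790672 -0.10232226]
 [ 0.56784625  0.07906575]] [0.6522907  0.00314927]
```

View pics/cropA.png

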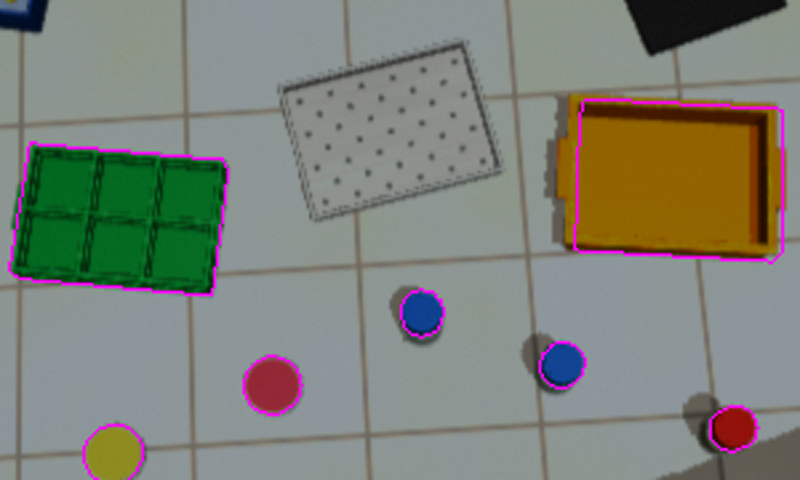

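```bash
cat >> h.py <<'E'
RACK=(.5795,.2697,-.1509)
def infr(f,x,y):
    c,s=np.cos(f[2]),np.sin(f[2]); return f[0]+c*x-s*y, f[1]+s*x+c*y
def ori(a): return [0,float(np.cos(a/2)),float(np.sin(a/2)),0]
def best(p,yaws):
    "tool-down yaw with the least joint travel for which the pose above and the low one exist"
    j0=np.array(readout.current_joint_positions()); o=[]
    for a in yaws:
        j=inverse_kinematics(list(p),ori(a))
        if j is not None: o.append((np.abs(np.array(j)-j0).max(),a))
    return min(o)[1]
def pick(x,y,z,yaws,top=.19):
    a=best((x,y,top),yaws); robot.move_to([x,y,top],ori(a)); robot.move_straight([x,y,z],vel=.13)
    clamp(); w=readout.current_width(); robot.move_straight([x,y,top],vel=.15)
    print("pick yaw %.2f width %.4f after lift %.4f t %.1f"%(a,w,readout.current_width(),readout.current_time())); return a
def put(x,y,z,yaws,top=.19):
    a=best((x,y,top),yaws); robot.move_to([x,y,top],ori(a)); robot.move_straight([x,y,z+.012],vel=.13)
    hit=robot.move_straight([x,y,z-.003],vel=.03,until_force=3)
    print("put yaw %.2f hit %s at z %.4f"%(a,hit,readout.current_position()[2])); let_go()
    robot.move_straight([x,y,top],vel=.15); print("width %.3f t %.1f"%(readout.current_width(),readout.current_time()))
ANY=np.arange(-3.1,3.14,.2)
E
python3 - <<'E'
from h import *
from scipy.optimize import least_squares
c=optics.read_camera("top")
q=[ray2plane(c,(160+u*.375,140+v*.375),.016)[:2] for u,v in((279,88),(466,41),(501,170),(314,220))]
m=[(.07,.095),(.07,-.095),(-.07,-.095),(-.07,.095)]
r=least_squares(lambda f:np.ravel([np.subtract(infr(f,*k),v) for k,v in zip(m,q)]),[.65,.0,.2]);print("tray",r.x,np.round(r.fun,3))
print(readout.current_time())
pick(.460,-.015,.045,ANY)
put(*infr(RACK,.0305,.061),.049,ANY)
E
```

```text
tray [0.65471093 0.00372818 0.20106989] [ 0.    -0.     0.     0.001 -0.001 -0.001  0.     0.   ]
1.3
pick yaw 0.90 width 0.0377 after lift 0.0374 t 6.9
put yaw 2.30 hit True at z 0.0487
width 0.087 t 12.1
```

Run:
```python
from h import *
pick(.405,-.139,.045,ANY)
put(*infr(RACK,.0305,-.061),.049,ANY)
c=optics.read_camera("scene"); save(c,"s1")
```

```text
pick yaw 1.70 width 0.0374 after lift 0.0382 t 17.2
put yaw -2.70 hit True at z 0.0487
width 0.087 t 22.4
```

View pics/s1.png

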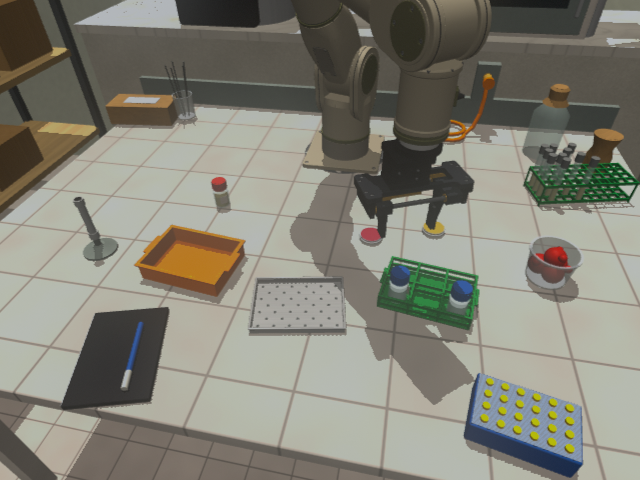

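```bash
cat >> h.py <<'E'
TRAY=(.6547,.0037,.2011); TY=[TRAY[2]+np.pi/2,TRAY[2]-np.pi/2]
E
python3 - <<'E'
from h import *
a=best((.4102,.1297,.12),ANY); x,y=.4102,.1297
robot.move_to([x,y,.12],ori(a)); hit=robot.move_straight([x,y,.003],vel=.08,until_force=6)
print(hit,readout.current_position()[2]); clamp(); print(readout.current_width())
robot.move_straight([x,y,.16],vel=.13); print(readout.current_width())
x,y=infr(TRAY,0,-.042); a=best((x,y,.16),TY); robot.move_to([x,y,.16],ori(a))
P=np.array(readout.current_position()); Q=rot(readout.current_tcp_rot()); w=optics.read_camera("wrist"); T=np.array(w["tool_from_camera"])
C=P+Q@T[:3,3]; M=Q@T[:3,:3]
def pr(p): q=M.T@(np.array(p)-C); return (q[0]/q[2]*w["fx"]+w["cx"],q[1]/q[2]*w["fy"]+w["cy"])
f=w["frame"].copy()
k=np.array([pr([*infr(TRAY,sx*.07,sy*.095),.016]) for sx,sy in((1,1),(1,-1),(-1,-1),(-1,1))])
cv2.polylines(f,[np.int32(k*16)],True,(255,0,255),1,shift=4); save(dict(frame=f),"w1"); print(k.round(),readout.current_time())
E
```

```text
False 0.0033508621443941247
0.055860789711792855
0.055730703834523984
[[408.  51.]
 [394. 283.]
 [238. 283.]
 [224.  51.]] 28.6167
```

View pics/w1.png

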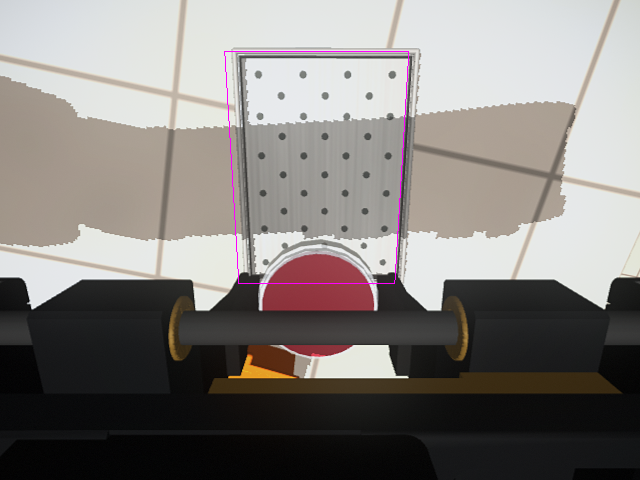

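```bash
cat >> h.py <<'E'
TRAY=(*infr(TRAY,.004,.001),.2011+-.005); TY=[TRAY[2]+np.pi/2,TRAY[2]-np.pi/2]
E
python3 - <<'E'
from h import *
put(*infr(TRAY,0,-.042),.0065,TY,top=.16)
x,y=.3546,.2802
pick(x,y,.003,ANY,top=.13)
x,y=infr(TRAY,0,.042); a=best((x,y,.16),TY); robot.move_to([x,y,.16],ori(a)); 
w=optics.read_camera("wrist"); save(w,"w2"); save(optics.read_camera("top"),"top2"); print(a,w["cx"],readout.current_time())
E
```

```text
put yaw 1.77 hit True at z 0.0053
width 0.087 t 32.6
pick yaw 2.50 width 0.0560 after lift 0.0555 t 37.0
1.7668963267948965 317.88272206905305 38.475
```

View pics/w2.png

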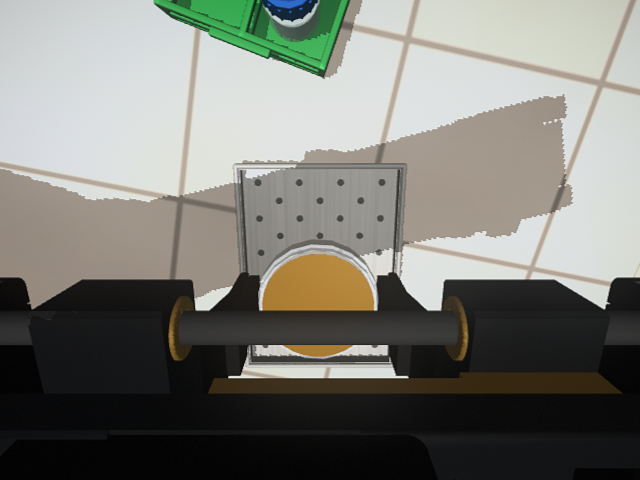

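Run:
```python
from h import *
put(*infr(TRAY,0,.042),.0065,TY,top=.16)
x,y=.45,-.2; robot.move_to([x,y,.25],ori(best((x,y,.25),ANY)))
c=optics.read_camera("scene"); t=optics.read_camera("top"); print(readout.current_time())
A=cv2.resize(c["frame"][150:350,120:480],(800,444)); save(dict(frame=A),"s3")
A=cv2.resize(t["frame"][140:320,160:460],(800,480)); save(dict(frame=A),"t3")
```

```text
put yaw -1.37 hit True at z 0.0052
width 0.087 t 42.4
43.7833
```

View pics/s3.png

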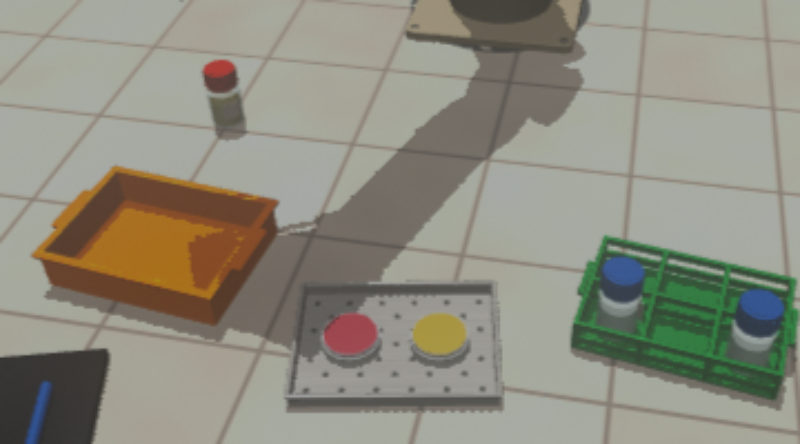

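View pics/t3.png

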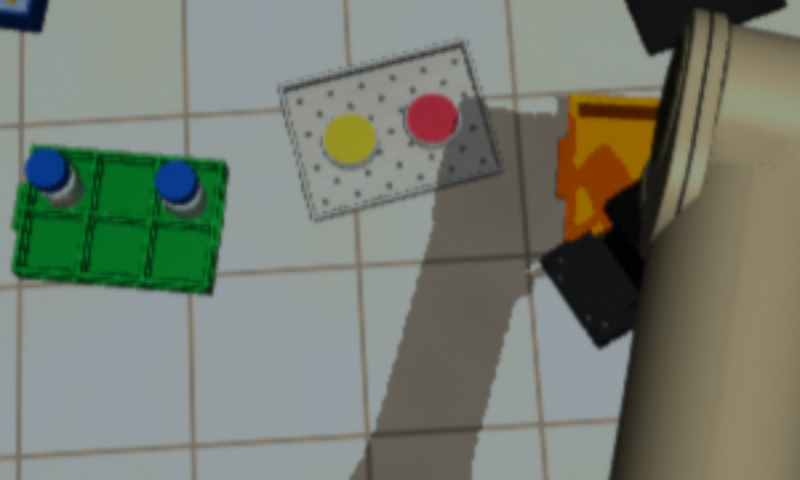

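Run:
```python
from h import *
pick(.338,-.2874,.045,ANY)
put(.585,-.266,.049,ANY)
robot.move_to([.5,.05,.3],ori(best((.5,.05,.3),ANY)))
c=optics.read_camera("scene"); save(c,"s4"); print(readout.current_time())
```

```text
pick yaw 0.10 width 0.0374 after lift 0.0375 t 47.7
put yaw 1.10 hit True at z 0.0486
width 0.087 t 52.4
53.7667
```

View pics/s4.png

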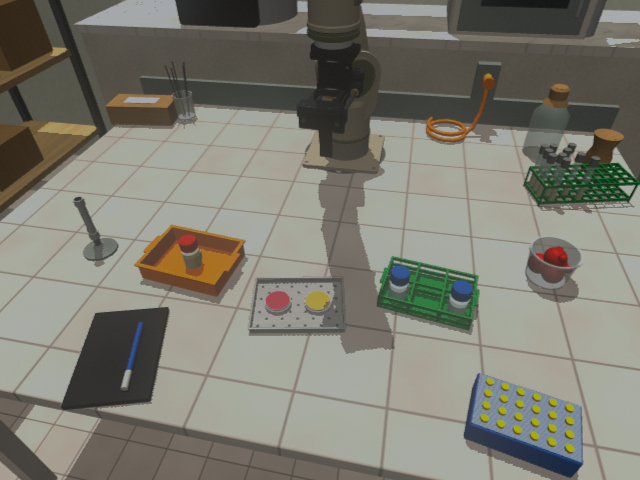

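The culture stands upright in the pan at (190,250). The plates are in the tray at (277,300) and (317,300), and the blue bottles are in the rack at (399,278) and (460,292). The burner and the tub look unmoved, and the arm is clear of everything.

```bash
python3 -c "
from h import *
robot.wait(.5); robot.hand_in()"
```

```text
the job is handed in; nothing more can be done
```

The bench is cleared and the job is handed in, at about 54 s of the 128 s allowed. The hand-in gives no verdict, so the result rests on my own checks.

- **Order:** Both blue-capped bottles went into the two outer cells of the rack's far (+x) row, then the wine-red and amber plates side by side into the tray. A picture then showed those four in place and the red-capped culture still at its starting spot. I moved the culture to the discard pan last.
- **Placing:** Each item was lowered until the force sensor registered contact, then released. The gripper showed the expected width on all five grasps.
- **Final picture:** All three bottles look upright, both plates look flat in the tray, and the burner and tub appear where they started. I judged this by eye from the scene camera and did not re-measure the final poses.

Two measurements did not agree:
- **Tray:** The wrist camera put it 4–8 mm from where the top camera did. I shifted the target 4 mm, and the next wrist picture showed the tray centred under the fingers.
- **Pan:** My fit was off by up to about 8 mm, against roughly 45 mm or more of clearance around the bottle.

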